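Stow the spare toner carton under the desk riser

TASK

A spare toner carton is standing on end beside the mouth of the desk riser's middle bay, too tall to go in. Push it over onto its broad side towards the bay, line it up, and slide it in until you feel it bear firmly on the cable box hanging at the back of the bay - press it snug, but never ram it or force it against the riser or the cable box, and never crush the carton. Leave it lying there and leave the other things on the desk where they are.

Things in the scene. Friction and masses are not known exactly. Their poses are not given: they have to be found in the camera images.
- carton: plain cardboard carton, 195 x 92 x 215 mm (x, y, z), 0.5 to 0.95 kg, evenly filled, too wide to grip. Stands on its 195 x 92 end, left or right of the bay's mouth. Origin: centre of that end; z up through it (balance point at 108 mm), x roughly into the bay, y left. Tipped about x towards the bay it lies 92 mm high, 215 mm across the mouth, some cm out of line. Slides at 1.5 to 6 N
- carton_far (a point): centre of the carton's 92 x 215 mm face towards the riser (+x face); the face that meets the cable box; axes as carton
- carton_near (a point): centre of the carton's opposite face, towards the robot (-x face); axes as carton
- riser: plywood riser fixed on the desk, 553 mm wide, 235 deep, 120 high, boards 15 mm, three bays open to the front; on top a closed laptop (to 134 mm height) and a speaker (165 mm). Origin: on the desk, middle of the middle bay's mouth, at the front edge; x into the bay, y left, z up. Middle bay: 223 mm wide, 105 high; the stowed carton stands 45 to 80 mm proud of the front edge
- penpot: grey pen pot, 76 mm across, 100 mm high, pens to 160 mm, standing beside the bay's mouth on the side away from the carton; origin at the centre of its underside
- mug: white mug, 82 mm across, 95 mm high, a bystander; origin at the centre of its underside
- stapler: black stapler, 140 x 36 x 50 mm, a bystander; origin at the centre of its underside
- mouse: black computer mouse, 105 x 60 x 33 mm, a bystander; origin at the centre of its underside
- succulent: small plant in a clay pot 84 mm across and 70 mm high, leaves to about 150 mm, a bystander; origin at the centre of its underside
- tape: roll of clear tape lying flat, 72 mm across, 20 mm high, a bystander; origin at the centre of its underside
- notes: white note block, 76 x 76 x 30 mm, a bystander; origin at the centre of its underside
- cablebox: white cable box, 190 mm wide, 75 deep, 72 high, hung 15 mm above the desk on runners at the back of the middle bay. It is stiff on its runners, and how far back it was left is not measured: its front face, which the carton meets, is 115 to 150 mm behind the riser's front edge. This frame is that of the fixed runners: origin and axes as the riser. (geom cabletub_c0: its middle)
There are look-alikes about, which are no part of the job. Leave any blue look-alike of the carton alone.

How it is judged:
By the outcome, as a careful person would: the job done as asked, in the order asked, and still so for the second after the job is handed in, with the robot touching nothing.
It also fails if it takes over 72 s, if anything falls off the work surface, if the arm or the gripper's body presses on something with over 40 N, if the wrist force passes 120 N, or if a joint passes its speed limit or range.

ROBOT

A 6-joint arm with a two-finger parallel gripper is mounted at the origin on the work surface. World frame = base frame: x ahead of the robot, y to its left, z up, the work surface at z = 0. Lengths are in m, angles in rad, forces in N, time in s.
With the tool pointing down it reaches from about 0.425 to 0.95 m from the base axis. Payload 3.5 kg.
Tool frame: the origin (TCP) lies between the finger pads; the fingertips stand 14 mm ahead of it and the grasp point (between the pads) lies 5 mm behind it; z points along the fingers, y is the line along which they close (so a half turn about z gives the same grasp; the last joint's range is limited). The gripper opens to 85 mm and grips with 20 to 120 N. Pads are 22 mm wide; open, the fingers measure 114 mm over their backs; the gripper's body (76 mm by 85 mm) begins 54 mm behind the grasp point. The pads swing forward as they close: fully open they stand 13 mm farther back than shut.
Start: joints at [1.112, 0.286, 1.577, -0, 1.279, -0.15], TCP at [0.205, 0.643, 0.225] pointing down, gripper open.
Joint ranges: [-2.77, 2.77], [-0.9, 2.22], [0.21, 2.48], [-1.53, 4.67], [0.24, 2.81], [-2.84, 2.84]. Speed limits (rad/s): [2.79, 2.79, 3.14, 3.14, 3.14, 3.14].

INTERFACE

Orientations are given as a unit quaternion [x, y, z, w].
In Python, from plant import * gives the robot as it stands.
- The arm moves only by the tool step_arm, never from a script. Its argument "commands" is a list of rows, each an object of numbers: "gripper": the gripper's target within -1 to 1 (shut at 1, half-way at 0, fully open at -1); "x", "y", "z": the shift along the tool's x, y, z in mm; "spin": the turn about the tool's z in degrees. A call has exactly 10 rows; each row shifts and turns the commanded pose from where the row before left it, along the tool's axes as they then stand; what a row does not reach is not made up. A row lasts 1/10 s, in which the tool goes at most 50 mm and 8.59 degrees, less where a joint would pass 70% of its speed; a pose out of reach is approached as far as the arm can. A call with a gripper value outside its range is refused whole. The fingers move at their own pace and stop on an object; "force" is the grip in N (left out, the last holds). Time passes only in rows, so rows that do not move let the fingers close, or fill a call up. It gives the time, the measured TCP pose, the force, the opening and the grip force at its end, in the units of the state.
- get_state(): the state, without advancing time (a new reading comes with each control period).
- read_camera(name): name is "side" or "top" or "wrist"; returns a dict with "color" (420x560x3 uint8, red, green, blue), "z_map" (420x560 float32, m along the optical axis (not along the pixel's ray), 0 where there is no reading), "fx", "fy", "cx", "cy" (pixels), "eye" and "attitude" of the camera in the world; the wrist camera has in their place "mount" (4x4, takes a point from camera to tool coordinates, whose origin is the TCP and whose axes are the flange's). Camera axes: x right, y up, looking along -z (the intrinsics and any distortion apply to the point x, -y, -z); pixel columns grow to the right and rows downward; lengths in m; the calibration is good to about 2 mm. A picture is of the moment at which its call begins: read the wrist's pose just before it.
- sign_off(): hands the job in; it is judged then, once.
The state is a dict: "time": time; "qpos": joint angles; "dq": joint speeds; "joint_efforts": joint torques, N m; "eef_pos": TCP position; "tcp_rot": TCP orientation; "contact_force": force on the tool from outside, world axes, zero at the start; "wrist_torque": the same for the moment, N m; "opening": opening from 0.0 (shut) to 1.0 (fully open); "finger_force": force on a finger pad.
Only numpy, scipy, OpenCV 4.12 (cv2) and the standard library are available. Lean on these libraries where they do the work, as an engineer would, in place of code of your own. Each camera call takes 0.05 s, during which the arm holds its last target. There are 200 camera calls.

## Working session

There is one attempt and no reset: what is moved stays moved. The work goes in short steps, Python scripts to look and compute and a tool call to move; the robot and the scene stay as the last step left them, time stands still between calls to the robot, and variables do not carry over. Pictures are saved under pics/ and viewed, at most 10 in all, crops included, and the job is handed in when it is done.

Besides the shell and the picture viewer there is one more tool, called after ">>>" as name([rows], argument=value, ...), one row to a line, values as JSON. step_arm: Moves the arm, as the interface text tells. Its arguments: {"type":"object","properties":{"commands":{"type":"array"},"force":{"type":"number"}},"required":["commands"]}

```bash
mkdir -p pics; ls
cat > h.py <<'E'
from plant import *
import numpy as np, cv2
from scipy.spatial.transform import Rotation as R
def cloud(c,s=None):
    h,w=c["z_map"].shape; u,v=np.meshgrid(np.arange(w),np.arange(h)); d=c["z_map"]
    p=np.stack([(u-c["cx"])/c["fx"]*d,-(v-c["cy"])/c["fy"]*d,-d],-1)
    if "eye" in c:
        a=np.array(c["attitude"]); M=a if a.shape==(3,3) else R.from_quat(a).as_matrix()
        return p@M.T+np.array(c["eye"])
    m=np.array(c["mount"]); p=p@m[:3,:3].T+m[:3,3]
    return p@R.from_quat(s["tcp_rot"]).as_matrix().T+np.array(s["eef_pos"])
E
python3 - <<'E'
from h import *
s=get_state(); print(s)
for n in ("top","side"):
    c=read_camera(n); print({k:v for k,v in c.items() if k not in("color","z_map")})
    cv2.imwrite(f"pics/{n}0.png",c["color"][...,::-1]); np.savez(f"{n}0.npz",p=cloud(c),c=c["color"],z=c["z_map"])
E
```

```text
pics
{'time': 0.0, 'qpos': array([ 1.11199142e+00,  2.87156356e-01,  1.57814669e+00,  5.31839099e-06,
        1.27858911e+00, -1.49992460e-01]), 'dq': array([-0.00076261,  0.0003405 ,  0.00045551, -0.00019163,  0.00026957,
       -0.00046198]), 'joint_efforts': array([ 1.38909953e-03, -4.05981445e+01, -2.92629236e+01,  3.14579825e-05,
        5.80480671e-03,  5.49028513e-06]), 'eef_pos': array([0.20482286, 0.64248522, 0.2232698 ]), 'tcp_rot': array([ 1.53794070e-01,  9.88102253e-01, -1.09613299e-03, -3.47032065e-04]), 'contact_force': array([-0.58150388,  0.63982185,  0.00163059]), 'wrist_torque': array([-0.0315874 , -0.02751898,  0.02953657]), 'finger_force': 0.0, 'opening': 0.9978473623018372}
{'fx': 518.5274117054828, 'fy': 518.5274117054828, 'cx': 281.16168333490873, 'cy': 206.33257817965247, 'eye': array([0.16370597, 0.00718089, 1.71069602]), 'attitude': array([-0.05895882,  0.06558865,  0.70905383, -0.6996175 ])}
{'fx': 434.204616824368, 'fy': 434.204616824368, 'cx': 288.31920004591046, 'cy': 208.59689325119388, 'eye': array([ 0.92408054, -0.69570172,  0.91736358]), 'attitude': array([0.36031915, 0.11148919, 0.28928951, 0.87980217])}
```

View pics/top0.png

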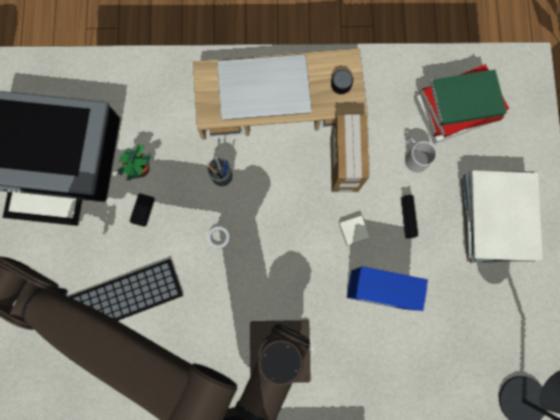

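View pics/side0.png

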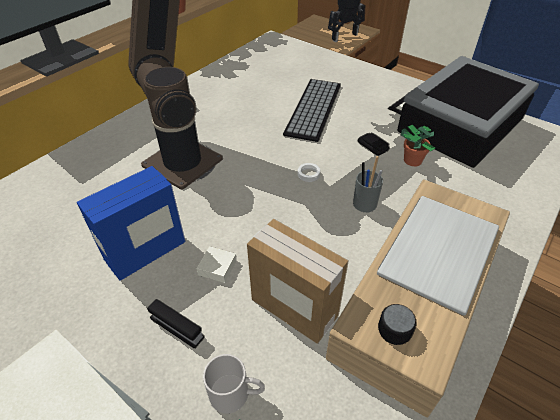

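The top view (up = +x, left = +y) shows the carton standing at about (350,148), right of the bay mouth, and the riser at (195–367, 50–130). The pen pot is at (220,172), tape (218,237), notes (353,228), and the blue look-alike (388,288). The side view confirms that the carton stands upright.

Run:
```python
import numpy as np,cv2
for n in("top","side"):
    f=np.load(n+"0.npz"); p,c,z=f["p"],f["c"],f["z"]; ok=z>0
    X,Y,Z=p[...,0],p[...,1],p[...,2]
    print(n,"desk z",np.median(Z[ok&(Z<0.03)&(Z>-.03)]))
    reg=ok&(X>.35)&(X<1.1)&(Y>-.5)&(Y<.5)
    def rect(m,t):
        m=cv2.morphologyEx(m.astype(np.uint8),cv2.MORPH_OPEN,np.ones((3,3)))
        k,l,st,ce=cv2.connectedComponentsWithStats(m)
        for i in range(1,k):
            if st[i,4]<60: continue
            q=p[l==i]; r=cv2.minAreaRect((q[:,:2]*1000).astype(np.float32)); print(t,"n",st[i,4],"px",ce[i].round(),"z",np.median(q[:,2]).round(3),"ctr",np.round(r[0],0),"sz",np.round(r[1],0),"ang",round(r[2],1), "box",cv2.boxPoints(r).round(0).tolist())
    rect(reg&(Z>.205)&(Z<.225),"z215")
    rect(reg&(Z>.110)&(Z<.128)&(X>.7),"z120")
    rect(reg&(Z>.06)&(Z<.175)&(X<.85)&(X>.5),"mid")
    rect(reg&(Z>.02)&(Z<.055)&(X<.85),"low")
```

```text
top desk z 0.0003576352592612464
z215 n 1941 px [353. 146.] z 0.215 ctr [ 613. -227.] sz [ 93. 197.] ang 89.4 box [[513.0, -273.0], [711.0, -274.0], [712.0, -181.0], [514.0, -179.0]]
z120 n 5489 px [288.  92.] z 0.12 ctr [838. -10.] sz [240. 554.] ang 4.0 box [[699.0, 258.0], [737.0, -295.0], [977.0, -278.0], [938.0, 274.0]]
mid n 6831 px [276. 103.] z 0.126 ctr [791. -14.] sz [148. 556.] ang 3.6 box [[701.0, 258.0], [735.0, -296.0], [882.0, -287.0], [848.0, 267.0]]
mid n 91 px [426.  96.] z 0.098 ctr [ 820. -490.] sz [60. 18.] ang 1.3 box [[789.0, -481.0], [790.0, -500.0], [850.0, -498.0], [850.0, -480.0]]
mid n 452 px [342. 170.] z 0.119 ctr [ 594. -189.] sz [214.  82.] ang 24.4 box [[480.0, -196.0], [514.0, -271.0], [709.0, -183.0], [675.0, -108.0]]
mid n 69 px [423. 144.] z 0.085 ctr [ 655. -473.] sz [52. 15.] ang 89.5 box [[647.0, -499.0], [663.0, -499.0], [663.0, -447.0], [648.0, -447.0]]
mid n 717 px [135. 162.] z 0.101 ctr [602. 457.] sz [ 83. 119.] ang 60.8 box [[529.0, 450.0], [633.0, 391.0], [674.0, 464.0], [570.0, 522.0]]
mid n 102 px [416. 161.] z 0.082 ctr [ 598. -453.]
[... 3029 characters left out ...]
ctr [ 630. -264.] sz [213.  82.] ang 24.0 box [[516.0, -270.0], [549.0, -344.0], [744.0, -258.0], [711.0, -183.0]]
low n 951 px [175. 320.] z 0.049 ctr [ 427. -433.] sz [140.  35.] ang 3.7 box [[356.0, -420.0], [359.0, -455.0], [498.0, -446.0], [496.0, -411.0]]
low n 363 px [349. 364.] z 0.038 ctr [ 797. -289.] sz [105.   4.] ang 4.6 box [[745.0, -291.0], [745.0, -295.0], [850.0, -286.0], [850.0, -283.0]]
low n 253 px [223. 372.] z 0.037 ctr [ 601. -460.] sz [71. 28.] ang 55.1 box [[570.0, -481.0], [592.0, -497.0], [633.0, -439.0], [610.0, -423.0]]
low n 210 px [245. 396.] z 0.032 ctr [ 661. -464.] sz [71. 23.] ang 61.4 box [[634.0, -490.0], [654.0, -501.0], [688.0, -439.0], [668.0, -428.0]]
```

>>> step_arm([
  {"gripper":-1,"spin":7.23,"z":-12},
  {"gripper":-1,"spin":7.23,"z":-12},
  {"gripper":-1,"spin":7.23,"z":-12},
  {"gripper":-1,"spin":7.23,"z":-12},
  {"gripper":-1,"spin":7.23,"z":-12},
  {"gripper":-1,"spin":7.23,"z":-12},
  {"gripper":-1,"spin":7.23,"z":-12},
  {"gripper":-1,"spin":7.23,"z":-12},
  {"gripper":-1,"spin":7.23,"z":-12},
  {"gripper":-1,"spin":7.23,"z":-12},
])

```text
invalid input
```

>>> step_arm([
  {"gripper":-1,"y":35,"x":-33},
  {"gripper":-1,"y":35,"x":-33},
  {"gripper":-1,"y":35,"x":-33},
  {"gripper":-1,"y":35,"x":-33},
  {"gripper":-1,"y":35,"x":-33},
  {"gripper":-1,"y":35,"x":-33},
  {"gripper":-1,"y":35,"x":-33},
  {"gripper":-1,"y":35,"x":-33},
  {"gripper":-1,"y":35,"x":-33},
  {"gripper":-1,"y":35,"x":-33},
])

```text
invalid input
```

>>> step_arm([
  {"gripper":-1,"x":0,"y":0,"z":-12,"spin":7.23},
  {"gripper":-1,"x":0,"y":0,"z":-12,"spin":7.23},
  {"gripper":-1,"x":0,"y":0,"z":-12,"spin":7.23},
  {"gripper":-1,"x":0,"y":0,"z":-12,"spin":7.23},
  {"gripper":-1,"x":0,"y":0,"z":-12,"spin":7.23},
  {"gripper":-1,"x":0,"y":0,"z":-12,"spin":7.23},
  {"gripper":-1,"x":0,"y":0,"z":-12,"spin":7.23},
  {"gripper":-1,"x":0,"y":0,"z":-12,"spin":7.23},
  {"gripper":-1,"x":0,"y":0,"z":-12,"spin":7.23},
  {"gripper":-1,"x":0,"y":0,"z":-12,"spin":7.23},
])

```text
time: 1.1
eef_pos: [0.205, 0.6428, 0.3442]
tcp_rot: [0.709, 0.705, -0.001, 0.0]
contact_force: [1.0, 0.3, -0.7]
opening: 1.0
finger_force: 0.0
```

>>> step_arm([
  {"gripper":-1,"x":-33,"y":35,"z":0,"spin":0},
  {"gripper":-1,"x":-33,"y":35,"z":0,"spin":0},
  {"gripper":-1,"x":-33,"y":35,"z":0,"spin":0},
  {"gripper":-1,"x":-33,"y":35,"z":0,"spin":0},
  {"gripper":-1,"x":-33,"y":35,"z":0,"spin":0},
  {"gripper":-1,"x":-33,"y":35,"z":0,"spin":0},
  {"gripper":-1,"x":-33,"y":35,"z":0,"spin":0},
  {"gripper":-1,"x":-33,"y":35,"z":0,"spin":0},
  {"gripper":-1,"x":-33,"y":35,"z":0,"spin":0},
  {"gripper":-1,"x":-33,"y":35,"z":0,"spin":0},
])

```text
time: 2.1
eef_pos: [0.5561, 0.3115, 0.344]
tcp_rot: [0.707, 0.707, -0.0, -0.0]
contact_force: [-0.1, 1.0, -0.1]
opening: 1.003
finger_force: 0.0
```

>>> step_arm([
  {"gripper":-1,"x":-45,"y":3,"z":0,"spin":0},
  {"gripper":-1,"x":-45,"y":3,"z":0,"spin":0},
  {"gripper":-1,"x":-45,"y":3,"z":0,"spin":0},
  {"gripper":-1,"x":-45,"y":3,"z":0,"spin":0},
  {"gripper":-1,"x":-45,"y":3,"z":0,"spin":0},
  {"gripper":-1,"x":-45,"y":3,"z":0,"spin":0},
  {"gripper":-1,"x":-45,"y":3,"z":0,"spin":0},
  {"gripper":-1,"x":-45,"y":3,"z":0,"spin":0},
  {"gripper":-1,"x":-45,"y":3,"z":0,"spin":0},
  {"gripper":-1,"x":-45,"y":3,"z":0,"spin":0},
])

```text
time: 3.1
eef_pos: [0.5848, -0.1386, 0.3441]
tcp_rot: [0.707, 0.707, -0.0, -0.0]
contact_force: [1.2, -0.1, 0.2]
opening: 0.998
finger_force: 0.0
```

>>> step_arm([
  {"gripper":-1,"x":-40,"y":7,"z":0,"spin":0},
  {"gripper":-1,"x":-40,"y":7,"z":0,"spin":0},
  {"gripper":-1,"x":-40,"y":7,"z":0,"spin":0},
  {"gripper":-1,"x":-40,"y":7,"z":0,"spin":0},
  {"gripper":-1,"x":-36,"y":0,"z":10,"spin":0},
  {"gripper":-1,"x":0,"y":0,"z":35,"spin":0},
  {"gripper":-1,"x":0,"y":0,"z":35,"spin":0},
  {"gripper":-1,"x":0,"y":0,"z":35,"spin":0},
  {"gripper":-1,"x":0,"y":0,"z":29,"spin":0},
  {"gripper":-1,"x":0,"y":0,"z":0,"spin":0},
])

```text
time: 4.1
eef_pos: [0.6102, -0.3308, 0.1932]
tcp_rot: [0.707, 0.707, -0.001, -0.006]
contact_force: [-1.0, 0.8, -1.0]
opening: 1.003
finger_force: 0.0
```

>>> step_arm([
  {"gripper":-1,"x":12,"y":0,"z":0,"spin":0},
  {"gripper":-1,"x":12,"y":0,"z":0,"spin":0},
  {"gripper":-1,"x":8,"y":0,"z":0,"spin":0},
  {"gripper":-1,"x":5,"y":0,"z":0,"spin":0},
  {"gripper":-1,"x":5,"y":0,"z":0,"spin":0},
  {"gripper":-1,"x":5,"y":0,"z":0,"spin":0},
  {"gripper":-1,"x":5,"y":0,"z":0,"spin":0},
  {"gripper":-1,"x":6,"y":0,"z":0,"spin":0},
  {"gripper":-1,"x":6,"y":0,"z":0,"spin":0},
  {"gripper":-1,"x":6,"y":0,"z":0,"spin":0},
])

```text
time: 5.1
eef_pos: [0.6132, -0.2624, 0.2005]
tcp_rot: [0.707, 0.707, -0.0, -0.0]
contact_force: [-0.6, -0.4, -0.2]
opening: 0.999
finger_force: 0.0
```

Run:
```python
from h import *
c=read_camera("side"); cv2.imwrite("pics/side1.png",c["color"][...,::-1])
p=cloud(c); X,Y,Z=p[...,0],p[...,1],p[...,2]; 
m=(c["z_map"]>0)&(X>.5)&(X<.72)&(Y>-.35)&(Y<0)
for y in np.arange(-.30,-.10,.01):
    k=m&(abs(Y-y)<.005)&(abs(X-.55)<.02)
    if k.sum()>3: print(round(y,3),np.percentile(Z[k],[5,50,95]).round(3))
print(get_state()["contact_force"])
```

```text
-0.3 [-0.002  0.448  0.505]
-0.29 [-0.001  0.481  0.51 ]
-0.28 [-0.001  0.479  0.515]
-0.27 [0.012 0.163 0.428]
-0.26 [0.214 0.276 0.517]
-0.25 [0.214 0.502 0.519]
-0.24 [0.216 0.505 0.523]
-0.23 [0.216 0.505 0.527]
-0.22 [0.455 0.512 0.531]
-0.21 [0.455 0.51  0.535]
-0.2 [0.455 0.501 0.535]
-0.19 [0.454 0.487 0.535]
-0.18 [0.455 0.52  0.534]
-0.17 [0.506 0.521 0.53 ]
[-0.42782631  0.83132106 -0.6751919 ]
```

View pics/side1.png

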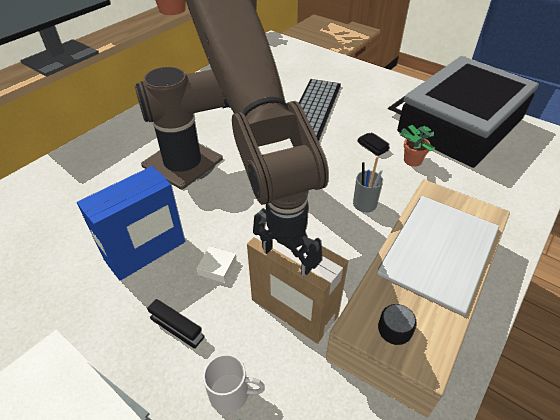

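The side view shows the open fingers at (262,245) and (310,268), just at or over the carton's top edge; the carton has not moved. I'll back off, go lower and push again.

>>> step_arm([
  {"gripper":-1,"x":-25,"y":0,"z":-8,"spin":0},
  {"gripper":-1,"x":-25,"y":0,"z":0,"spin":0},
  {"gripper":-1,"x":0,"y":0,"z":17,"spin":0},
  {"gripper":-1,"x":0,"y":0,"z":17,"spin":0},
  {"gripper":-1,"x":0,"y":0,"z":0,"spin":0},
  {"gripper":-1,"x":8,"y":0,"z":0,"spin":0},
  {"gripper":-1,"x":8,"y":0,"z":0,"spin":0},
  {"gripper":-1,"x":6,"y":0,"z":0,"spin":0},
  {"gripper":-1,"x":6,"y":0,"z":0,"spin":0},
  {"gripper":-1,"x":6,"y":0,"z":0,"spin":0},
])

```text
time: 6.15
eef_pos: [0.6138, -0.2787, 0.1757]
tcp_rot: [0.707, 0.707, -0.0, 0.001]
contact_force: [0.4, -2.0, 0.9]
opening: 0.999
finger_force: 0.8
```

>>> step_arm([
  {"gripper":-1,"x":6,"y":0,"z":0,"spin":0},
  {"gripper":-1,"x":6,"y":0,"z":0,"spin":0},
  {"gripper":-1,"x":6,"y":0,"z":-1,"spin":0},
  {"gripper":-1,"x":6,"y":0,"z":-1,"spin":0},
  {"gripper":-1,"x":6,"y":0,"z":-1,"spin":0},
  {"gripper":-1,"x":6,"y":0,"z":-1,"spin":0},
  {"gripper":-1,"x":6,"y":0,"z":-1,"spin":0},
  {"gripper":-1,"x":6,"y":0,"z":-1,"spin":0},
  {"gripper":-1,"x":6,"y":0,"z":-1,"spin":0},
  {"gripper":-1,"x":6,"y":0,"z":-1,"spin":0},
])

```text
time: 7.15
eef_pos: [0.6131, -0.2182, 0.1825]
tcp_rot: [0.707, 0.707, 0.0, -0.0]
contact_force: [-0.3, 0.1, -0.3]
opening: 0.999
finger_force: 0.1
```

Run:
```python
from h import *
c=read_camera("side"); cv2.imwrite("pics/side2.png",c["color"][...,::-1])
```

```text
(no output)
```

View pics/side2.png

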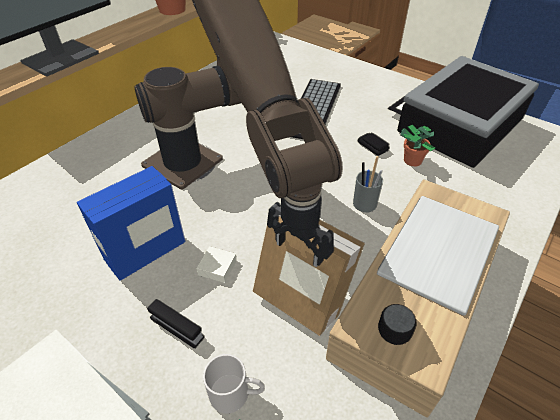

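The carton is tilting cleanly towards the bay (base edge about (325,330), top edge (360,235)) and is close to its balance point. I'll keep pushing.

>>> step_arm([
  {"gripper":-1,"x":5,"y":0,"z":-1,"spin":0},
  {"gripper":-1,"x":5,"y":0,"z":0,"spin":0},
  {"gripper":-1,"x":5,"y":0,"z":0,"spin":0},
  {"gripper":-1,"x":5,"y":0,"z":0,"spin":0},
  {"gripper":-1,"x":5,"y":0,"z":0,"spin":0},
  {"gripper":-1,"x":5,"y":0,"z":0,"spin":0},
  {"gripper":-1,"x":5,"y":0,"z":0,"spin":0},
  {"gripper":-1,"x":3,"y":0,"z":0,"spin":0},
  {"gripper":-1,"x":0,"y":0,"z":0,"spin":0},
  {"gripper":-1,"x":0,"y":0,"z":0,"spin":0},
])

```text
time: 8.2
eef_pos: [0.6132, -0.1809, 0.1836]
tcp_rot: [0.707, 0.707, -0.0, 0.0]
contact_force: [0.2, 0.1, 0.3]
opening: 1.0
finger_force: 0.0
```

```bash
cat > m.py <<'E'
from h import *
# carton lying: top plane z~.092; riser frame O=(720,-18), yaw 4
def meas(n,out=None):
    c=read_camera(n); p=cloud(c); X,Y,Z=p[...,0],p[...,1],p[...,2]
    if out: cv2.imwrite(out,c["color"][...,::-1])
    m=((c["z_map"]>0)&(X>.42)&(X<.86)&(Y>-.36)&(Y<.135)&(Z>.084)&(Z<.1)).astype(np.uint8)
    m=cv2.morphologyEx(m,cv2.MORPH_OPEN,np.ones((3,3)))
    k,l,st,_=cv2.connectedComponentsWithStats(m); i=1+np.argmax(st[1:,4]); q=p[l==i]
    r=cv2.minAreaRect((q[:,:2]*1000).astype(np.float32)); b=cv2.boxPoints(r)
    a=np.deg2rad(4); e=np.array([[np.cos(a),np.sin(a)],[-np.sin(a),np.cos(a)]])
    print(n,"n",st[i,4],"z",np.median(q[:,2]).round(3),"ctr",np.round(r[0],1),"sz",np.round(r[1],1),"ang",round(r[2],2)); print(" world",b.round(0).tolist()); print(" riser",((b-[720,-18])@e.T).round(0).tolist())
if __name__=="__main__":
    import sys
    for a in sys.argv[1:]: meas(a)
E
python3 m.py top side
```

```text
top n 2226 z 0.092 ctr [614.6 -46.7] sz [166.6 196.9] ang 89.47
 world [[515.0, -129.0], [712.0, -131.0], [714.0, 36.0], [517.0, 38.0]]
 riser [[-212.0, -96.0], [-16.0, -112.0], [-2.0, 54.0], [-199.0, 70.0]]
side n 4396 z 0.092 ctr [614.5 -70. ] sz [217.9 196. ] ang 89.56
 world [[516.0, -178.0], [712.0, -180.0], [713.0, 38.0], [517.0, 40.0]]
 riser [[-215.0, -146.0], [-20.0, -161.0], [-3.0, 57.0], [-198.0, 72.0]]
```

The carton lies flat at (614,-70) mm with yaw -0.5°. Next I line it up by pushing +y with both open fingers and turning about 4.5°.

>>> step_arm([
  {"gripper":-1,"x":-28,"y":4,"z":0,"spin":0},
  {"gripper":-1,"x":-28,"y":4,"z":0,"spin":0},
  {"gripper":-1,"x":0,"y":0,"z":25,"spin":0},
  {"gripper":-1,"x":0,"y":0,"z":25,"spin":0},
  {"gripper":-1,"x":0,"y":0,"z":25,"spin":0},
  {"gripper":-1,"x":0,"y":0,"z":25,"spin":0},
  {"gripper":-1,"x":0,"y":0,"z":24,"spin":0},
  {"gripper":-1,"x":12,"y":0,"z":0,"spin":0},
  {"gripper":-1,"x":12,"y":0,"z":0,"spin":0},
  {"gripper":-1,"x":12,"y":0,"z":0,"spin":0},
])

```text
time: 9.3
eef_pos: [0.6223, -0.2002, 0.0615]
tcp_rot: [0.707, 0.707, 0.001, 0.001]
contact_force: [0.6, 0.1, 0.7]
opening: 1.002
finger_force: 0.0
```

>>> step_arm([
  {"gripper":-1,"x":6,"y":0,"z":0,"spin":0},
  {"gripper":-1,"x":5,"y":0,"z":0,"spin":0},
  {"gripper":-1,"x":5,"y":0,"z":0,"spin":0},
  {"gripper":-1,"x":5,"y":0,"z":0,"spin":-0.6},
  {"gripper":-1,"x":5,"y":0,"z":0,"spin":-0.6},
  {"gripper":-1,"x":5,"y":0,"z":0,"spin":-0.7},
  {"gripper":-1,"x":5,"y":0,"z":0,"spin":-0.7},
  {"gripper":-1,"x":5,"y":0,"z":0,"spin":-0.7},
  {"gripper":-1,"x":5,"y":0,"z":0,"spin":-0.7},
  {"gripper":-1,"x":3,"y":0,"z":0,"spin":-0.5},
])

```text
time: 10.3
eef_pos: [0.6201, -0.1513, 0.0595]
tcp_rot: [0.678, 0.735, 0.0, -0.0]
contact_force: [1.1, -4.0, 1.4]
opening: 0.997
finger_force: 1.7
```

```bash
python3 m.py top side; python3 -c "
from h import *
s=get_state();print(s['eef_pos'],s['contact_force'])
c=read_camera('wrist');cv2.imwrite('pics/w1.png',c['color'][...,::-1])"
```

```text
top n 2286 z 0.092 ctr [601.  -18.2] sz [196.7 181.7] ang 4.44
 world [[496.0, 65.0], [510.0, -116.0], [706.0, -101.0], [692.0, 80.0]]
 riser [[-218.0, 98.0], [-216.0, -84.0], [-20.0, -82.0], [-21.0, 100.0]]
side n 2143 z 0.092 ctr [638.9 -31.6] sz [126.  216.8] ang 5.05
 world [[567.0, 71.0], [586.0, -145.0], [711.0, -134.0], [692.0, 82.0]]
 riser [[-147.0, 99.0], [-143.0, -117.0], [-17.0, -115.0], [-21.0, 102.0]]
[ 0.61957367 -0.15085738  0.05913586] [ 0.36453657 -0.4351463   0.5437367 ]
```

>>> step_arm([
  {"gripper":-1,"x":3,"y":0,"z":0,"spin":0},
  {"gripper":-1,"x":3,"y":0,"z":0,"spin":0.2},
  {"gripper":-1,"x":2,"y":0,"z":0,"spin":0.2},
  {"gripper":-1,"x":0,"y":0,"z":0,"spin":0},
  {"gripper":-1,"x":-20,"y":0,"z":0,"spin":0},
  {"gripper":-1,"x":-40,"y":0,"z":0,"spin":0},
  {"gripper":-1,"x":-10,"y":-30,"z":-30,"spin":6},
  {"gripper":-1,"x":0,"y":-30,"z":-30,"spin":7},
  {"gripper":-1,"x":0,"y":-30,"z":-30,"spin":7},
  {"gripper":-1,"x":0,"y":-30,"z":-30,"spin":7},
])

```text
time: 11.45
eef_pos: [0.505, -0.2032, 0.1805]
tcp_rot: [0.835, 0.55, 0.0, -0.0]
contact_force: [0.2, -0.6, 1.0]
opening: 1.002
finger_force: 0.0
```

```bash
python3 m.py top side; python3 -c "
from h import *
s=get_state();print(s['eef_pos'],s['tcp_rot'])
for n in('top','side'):
    c=read_camera(n);p=cloud(c);X,Y,Z=p[...,0],p[...,1],p[...,2]
    cv2.imwrite('pics/%s3.png'%n,c['color'][...,::-1])
    m=((abs(Z-.12)<.006)&(X>.68)&(X<1)&(Y>-.31)&(Y<.29)).astype(np.uint8)
    E=[]
    for y in np.arange(-.28,.25,.01):
        k=(m>0)&(abs(Y-y)<.006)
        if k.sum()>4: E.append((y,np.percentile(X[k],2)))
    E=np.array(E); f=np.polyfit(E[:,0],E[:,1],1)
    k=abs(np.polyval(f,E[:,0])-E[:,1])<.003; f=np.polyfit(E[k,0],E[k,1],1); print(n,'front x at y=-.018:',np.polyval(f,-.018),'yaw',-np.degrees(np.arctan(f[0])),k.sum())
    a=np.radians(4);v=-np.sin(a)*(X-.72)+np.cos(a)*(Y+.018);u=np.cos(a)*(X-.72)+np.sin(a)*(Y+.018)
    k=(m>0)&(u>.02)&(u<.22); print(' sides',np.percentile(v[k],[.3,1,99,99.7]))
    # board front edges below the top
    k=(c['z_map']>0)&(abs(u)<.012)&(Z>.02)&(Z<.1)&(abs(v)<.29); h=np.histogram(v[k],bins=np.arange(-.29,.291,.005)); print(' bd',[(round(b,3),int(n_)) for b,n_ in zip(h[1],h[0]) if n_])
"
```

```text
top n 3644 z 0.092 ctr [602.9 -27.1] sz [197.8 214.5] ang 4.1
 world [[497.0, 73.0], [512.0, -141.0], [709.0, -127.0], [694.0, 87.0]]
 riser [[-217.0, 106.0], [-216.0, -108.0], [-18.0, -108.0], [-19.0, 107.0]]
side n 5034 z 0.092 ctr [603.3 -25.6] sz [196.7 220.7] ang 4.22
 world [[497.0, 77.0], [513.0, -143.0], [709.0, -128.0], [693.0, 92.0]]
 riser [[-216.0, 111.0], [-215.0, -110.0], [-18.0, -109.0], [-19.0, 111.0]]
[ 0.50626904 -0.20356887  0.18495056] [0.83428899 0.55131268 0.00190363 0.00354832]
top front x at y=-.018: 0.7229039808845727 yaw 4.374589201371569 48
 sides [-0.27505448 -0.27339435  0.2735468   0.27512832]
 bd [(np.float64(-0.28), 2), (np.float64(-0.275), 12), (np.float64(-0.27), 13), (np.float64(-0.265), 20), (np.float64(-0.245), 1), (np.float64(-0.24), 1), (np.float64(-0.235), 2), (np.float64(-0.23), 1), (np.float64(-0.22), 1), (np.float64(-0.215), 1), (np.float64(-0.21), 1), (np.float64(-0.205), 3), (np.float64(-0.2), 1), (np.float64(-0.19), 1), (np.float64(-0.185), 1), (np.float64(-0.18), 1), (np.float64(-0.175), 2), (np.float64(-0.17), 1), (np.float64(-0.165), 2
[... 223 characters left out ...]
, (np.float64(0.15), 2), (np.float64(0.155), 4), (np.float64(0.16), 3), (np.float64(0.165), 4), (np.float64(0.17), 1), (np.float64(0.175), 3), (np.float64(0.18), 2), (np.float64(0.185), 1), (np.float64(0.19), 3), (np.float64(0.195), 4), (np.float64(0.2), 4), (np.float64(0.205), 2), (np.float64(0.21), 3), (np.float64(0.215), 4), (np.float64(0.22), 2), (np.float64(0.225), 2), (np.float64(0.23), 2), (np.float64(0.235), 1), (np.float64(0.24), 2), (np.float64(0.26), 19), (np.float64(0.265), 11), (np.float64(0.27), 11)]
side front x at y=-.018: 0.7254064504085713 yaw 4.83959448131221 46
 sides [-0.27600096 -0.27515258  0.27107128  0.27431028]
 bd [(np.float64(-0.28), 46), (np.float64(-0.275), 11)]
```

>>> step_arm([
  {"gripper":-1,"x":0,"y":0,"z":0,"spin":7.84},
  {"gripper":-1,"x":0,"y":0,"z":0,"spin":7.84},
  {"gripper":-1,"x":0,"y":0,"z":0,"spin":7.84},
  {"gripper":-1,"x":0,"y":0,"z":0,"spin":7.84},
  {"gripper":-1,"x":0,"y":0,"z":0,"spin":7.84},
  {"gripper":-1,"x":0,"y":0,"z":0,"spin":7.84},
  {"gripper":-1,"x":0,"y":0,"z":0,"spin":7.84},
  {"gripper":-1,"x":0,"y":0,"z":0,"spin":7.84},
  {"gripper":-1,"x":-20,"y":-40,"z":0,"spin":0},
  {"gripper":-1,"x":-20,"y":-40,"z":0,"spin":0},
])

```text
time: 12.65
eef_pos: [0.4598, -0.1251, 0.1775]
tcp_rot: [0.999, 0.038, -0.002, -0.001]
contact_force: [-0.7, 1.2, 0.8]
opening: 0.997
finger_force: 0.0
```

>>> step_arm([
  {"gripper":-1,"x":0,"y":-40,"z":0,"spin":0},
  {"gripper":-1,"x":0,"y":-40,"z":0,"spin":0},
  {"gripper":-1,"x":0,"y":-10,"z":0,"spin":0},
  {"gripper":-1,"x":0,"y":0,"z":0,"spin":0},
  {"gripper":-1,"x":0,"y":0,"z":25,"spin":0},
  {"gripper":-1,"x":0,"y":0,"z":25,"spin":0},
  {"gripper":-1,"x":0,"y":0,"z":25,"spin":0},
  {"gripper":-1,"x":0,"y":0,"z":25,"spin":0},
  {"gripper":-1,"x":0,"y":0,"z":23,"spin":0},
  {"gripper":-1,"x":0,"y":0,"z":0,"spin":0},
])

```text
time: 13.65
eef_pos: [0.4507, -0.0362, 0.0528]
tcp_rot: [0.999, 0.038, -0.004, -0.001]
contact_force: [-1.1, 0.0, -1.9]
opening: 0.996
finger_force: 0.0
```

>>> step_arm([
  {"gripper":-1,"x":12,"y":0,"z":-5,"spin":0},
  {"gripper":-1,"x":12,"y":0,"z":0,"spin":0},
  {"gripper":-1,"x":10,"y":0,"z":0,"spin":0},
  {"gripper":-1,"x":5,"y":0,"z":0,"spin":0},
  {"gripper":-1,"x":4,"y":0,"z":0,"spin":0},
  {"gripper":-1,"x":4,"y":0,"z":0,"spin":0},
  {"gripper":-1,"x":4,"y":0,"z":0,"spin":0},
  {"gripper":-1,"x":4,"y":0,"z":0,"spin":0},
  {"gripper":-1,"x":2,"y":0,"z":0,"spin":0},
  {"gripper":-1,"x":0,"y":0,"z":0,"spin":0},
])

```text
time: 14.65
eef_pos: [0.5104, -0.0311, 0.0614]
tcp_rot: [0.999, 0.038, 0.0, -0.0]
contact_force: [-1.4, 0.5, 0.0]
opening: 0.999
finger_force: 0.6
```

```bash
python3 m.py top side; python3 -c "
from h import *
s=get_state();print(s['eef_pos'],s['contact_force'],s['tcp_rot'])
for i in range(2):
    c=read_camera(('top','side')[i]);cv2.imwrite('pics/t%d.png'%(4+i),c['color'][...,::-1])"
```

```text
top n 2439 z 0.092 ctr [618.  -24.9] sz [196.4 215.3] ang 4.07
 world [[512.0, 76.0], [528.0, -139.0], [724.0, -125.0], [708.0, 89.0]]
 riser [[-201.0, 108.0], [-200.0, -108.0], [-4.0, -107.0], [-4.0, 108.0]]
side n 5145 z 0.092 ctr [609.6 -24.5] sz [214.4 219.5] ang 4.76
 world [[494.0, 76.0], [512.0, -143.0], [725.0, -125.0], [707.0, 94.0]]
 riser [[-219.0, 110.0], [-216.0, -110.0], [-2.0, -107.0], [-5.0, 112.0]]
[ 0.51040994 -0.03118652  0.06150705] [-1.31066155 -0.35525811 -0.39324324] [9.99265623e-01 3.83136031e-02 5.31168623e-04 2.24842127e-05]
```

>>> step_arm([
  {"gripper":-1,"x":4,"y":0,"z":0,"spin":0},
  {"gripper":-1,"x":4,"y":0,"z":0,"spin":0},
  {"gripper":-1,"x":4,"y":0,"z":0,"spin":0},
  {"gripper":-1,"x":4,"y":0,"z":0,"spin":0},
  {"gripper":-1,"x":4,"y":0,"z":0,"spin":0},
  {"gripper":-1,"x":4,"y":0,"z":0,"spin":0},
  {"gripper":-1,"x":4,"y":0,"z":0,"spin":0},
  {"gripper":-1,"x":4,"y":0,"z":0,"spin":0},
  {"gripper":-1,"x":4,"y":0,"z":0,"spin":0},
  {"gripper":-1,"x":4,"y":0,"z":0,"spin":0},
])

```text
time: 15.85
eef_pos: [0.5503, -0.0281, 0.0615]
tcp_rot: [0.999, 0.038, -0.0, -0.0]
contact_force: [-2.8, -0.4, -0.6]
opening: 1.003
finger_force: 1.3
```

```bash
python3 m.py top; python3 -c "
from h import *
s=get_state();print(s['eef_pos'],s['contact_force'])"
```

```text
top n 1850 z 0.092 ctr [644.8 -23.2] sz [169.4 215.5] ang 4.09
 world [[553.0, 78.0], [568.0, -137.0], [737.0, -125.0], [722.0, 90.0]]
 riser [[-160.0, 108.0], [-160.0, -108.0], [9.0, -108.0], [9.0, 108.0]]
[ 0.55103342 -0.02819621  0.06172515] [-2.07688064 -0.10549351 -1.31054729]
```

>>> step_arm([
  {"gripper":-1,"x":4,"y":0,"z":0,"spin":0},
  {"gripper":-1,"x":4,"y":0,"z":0,"spin":0},
  {"gripper":-1,"x":4,"y":0,"z":0,"spin":0},
  {"gripper":-1,"x":4,"y":0,"z":0,"spin":0},
  {"gripper":-1,"x":4,"y":0,"z":0,"spin":0},
  {"gripper":-1,"x":4,"y":0,"z":0,"spin":0},
  {"gripper":-1,"x":4,"y":0,"z":0,"spin":0},
  {"gripper":-1,"x":4,"y":0,"z":0,"spin":0},
  {"gripper":-1,"x":4,"y":0,"z":0,"spin":0},
  {"gripper":-1,"x":4,"y":0,"z":0,"spin":0},
])

```text
time: 16.9
eef_pos: [0.5902, -0.0251, 0.0617]
tcp_rot: [0.999, 0.038, -0.0, 0.0]
contact_force: [-3.4, 0.0, 1.5]
opening: 1.0
finger_force: 1.7
```

>>> step_arm([
  {"gripper":-1,"x":3,"y":0,"z":0,"spin":0},
  {"gripper":-1,"x":3,"y":0,"z":0,"spin":0},
  {"gripper":-1,"x":3,"y":0,"z":0,"spin":0},
  {"gripper":-1,"x":3,"y":0,"z":0,"spin":0},
  {"gripper":-1,"x":3,"y":0,"z":0,"spin":0},
  {"gripper":-1,"x":3,"y":0,"z":0,"spin":0},
  {"gripper":-1,"x":3,"y":0,"z":0,"spin":0},
  {"gripper":-1,"x":3,"y":0,"z":0,"spin":0},
  {"gripper":-1,"x":3,"y":0,"z":0,"spin":0},
  {"gripper":-1,"x":3,"y":0,"z":0,"spin":0},
])

```text
time: 17.9
eef_pos: [0.62, -0.0228, 0.0617]
tcp_rot: [0.999, 0.038, 0.0, 0.0]
contact_force: [-3.5, -0.5, 2.5]
opening: 0.997
finger_force: 1.8
```

>>> step_arm([
  {"gripper":-1,"x":1,"y":0,"z":0,"spin":0},
  {"gripper":-1,"x":1,"y":0,"z":0,"spin":0},
  {"gripper":-1,"x":1,"y":0,"z":0,"spin":0},
  {"gripper":-1,"x":1,"y":0,"z":0,"spin":0},
  {"gripper":-1,"x":1,"y":0,"z":0,"spin":0},
  {"gripper":-1,"x":1,"y":0,"z":0,"spin":0},
  {"gripper":-1,"x":1,"y":0,"z":0,"spin":0},
  {"gripper":-1,"x":1,"y":0,"z":0,"spin":0},
  {"gripper":-1,"x":1,"y":0,"z":0,"spin":0},
  {"gripper":-1,"x":1,"y":0,"z":0,"spin":0},
])

```text
time: 18.9
eef_pos: [0.6298, -0.0221, 0.0617]
tcp_rot: [0.999, 0.038, -0.0, -0.0]
contact_force: [-4.1, -0.8, 2.9]
opening: 1.004
finger_force: 2.0
```

```bash
python3 m.py top
```

```text
top n 251 z 0.092 ctr [677.2  66.6] sz [91.8 42.7] ang 0.01
 world [[631.0, 88.0], [631.0, 45.0], [723.0, 45.0], [723.0, 88.0]]
 riser [[-81.0, 112.0], [-84.0, 69.0], [8.0, 63.0], [10.0, 106.0]]
```

>>> step_arm([
  {"gripper":-1,"x":1,"y":0,"z":0,"spin":0},
  {"gripper":-1,"x":1,"y":0,"z":0,"spin":0},
  {"gripper":-1,"x":1,"y":0,"z":0,"spin":0},
  {"gripper":-1,"x":1,"y":0,"z":0,"spin":0},
  {"gripper":-1,"x":1,"y":0,"z":0,"spin":0},
  {"gripper":-1,"x":1,"y":0,"z":0,"spin":0},
  {"gripper":-1,"x":1,"y":0,"z":0,"spin":0},
  {"gripper":-1,"x":1,"y":0,"z":0,"spin":0},
  {"gripper":-1,"x":1,"y":0,"z":0,"spin":0},
  {"gripper":-1,"x":1,"y":0,"z":0,"spin":0},
])

```text
time: 19.95
eef_pos: [0.6398, -0.0213, 0.0616]
tcp_rot: [0.999, 0.038, 0.0, 0.0]
contact_force: [-3.6, 0.3, 2.0]
opening: 0.999
finger_force: 1.9
```

>>> step_arm([
  {"gripper":-1,"x":1,"y":0,"z":0,"spin":0},
  {"gripper":-1,"x":1,"y":0,"z":0,"spin":0},
  {"gripper":-1,"x":1,"y":0,"z":0,"spin":0},
  {"gripper":-1,"x":1,"y":0,"z":0,"spin":0},
  {"gripper":-1,"x":1,"y":0,"z":0,"spin":0},
  {"gripper":-1,"x":1,"y":0,"z":0,"spin":0},
  {"gripper":-1,"x":1,"y":0,"z":0,"spin":0},
  {"gripper":-1,"x":0,"y":0,"z":0,"spin":0},
  {"gripper":-1,"x":0,"y":0,"z":0,"spin":0},
  {"gripper":-1,"x":0,"y":0,"z":0,"spin":0},
])

```text
time: 20.95
eef_pos: [0.6437, -0.0209, 0.0616]
tcp_rot: [0.999, 0.038, -0.004, -0.0]
contact_force: [-14.3, -1.7, 9.4]
opening: 0.999
finger_force: 6.5
```

>>> step_arm([
  {"gripper":-1,"x":0.5,"y":0,"z":0,"spin":0},
  {"gripper":-1,"x":0.5,"y":0,"z":0,"spin":0},
  {"gripper":-1,"x":0,"y":0,"z":0,"spin":0},
  {"gripper":-1,"x":0,"y":0,"z":0,"spin":0},
  {"gripper":-1,"x":0,"y":0,"z":0,"spin":0},
  {"gripper":-1,"x":0,"y":0,"z":0,"spin":0},
  {"gripper":-1,"x":0,"y":0,"z":0,"spin":0},
  {"gripper":-1,"x":0,"y":0,"z":0,"spin":0},
  {"gripper":-1,"x":0,"y":0,"z":0,"spin":0},
  {"gripper":-1,"x":0,"y":0,"z":0,"spin":0},
])

```text
time: 21.95
eef_pos: [0.6437, -0.0208, 0.0616]
tcp_rot: [0.999, 0.038, -0.006, -0.0]
contact_force: [-16.1, -1.9, 9.9]
opening: 1.001
finger_force: 8.1
```

It bears firmly: 16 N and no further travel. Backing off gently.

>>> step_arm([
  {"gripper":-1,"x":-2,"y":0,"z":0,"spin":0},
  {"gripper":-1,"x":-3,"y":0,"z":0,"spin":0},
  {"gripper":-1,"x":-6,"y":0,"z":0,"spin":0},
  {"gripper":-1,"x":-15,"y":0,"z":0,"spin":0},
  {"gripper":-1,"x":-25,"y":0,"z":0,"spin":0},
  {"gripper":-1,"x":-30,"y":0,"z":-10,"spin":0},
  {"gripper":-1,"x":-30,"y":0,"z":-30,"spin":0},
  {"gripper":-1,"x":-20,"y":0,"z":-40,"spin":0},
  {"gripper":-1,"x":0,"y":0,"z":-40,"spin":0},
  {"gripper":-1,"x":0,"y":0,"z":0,"spin":0},
])

```text
time: 22.95
eef_pos: [0.5212, -0.0317, 0.1891]
tcp_rot: [0.999, 0.038, 0.008, 0.002]
contact_force: [0.4, 0.1, 0.6]
opening: 0.996
finger_force: 0.0
```

```bash
python3 m.py top side; python3 -c "
from h import *
print(get_state()['eef_pos'])
c=read_camera('side');cv2.imwrite('pics/fin.png',c['color'][...,::-1])"
```

```text
top n 1241 z 0.092 ctr [691.  -19.3] sz [ 76.3 214.8] ang 4.24
 world [[645.0, 85.0], [661.0, -129.0], [737.0, -124.0], [721.0, 91.0]]
 riser [[-68.0, 108.0], [-67.0, -107.0], [10.0, -107.0], [9.0, 108.0]]
side n 1753 z 0.092 ctr [686.3 -19.3] sz [ 63.9 217.7] ang 4.37
 world [[646.0, 87.0], [663.0, -130.0], [726.0, -125.0], [710.0, 92.0]]
 riser [[-66.0, 110.0], [-65.0, -108.0], [-1.0, -108.0], [-2.0, 110.0]]
[ 0.51834053 -0.03098022  0.183388  ]
```

View pics/fin.png

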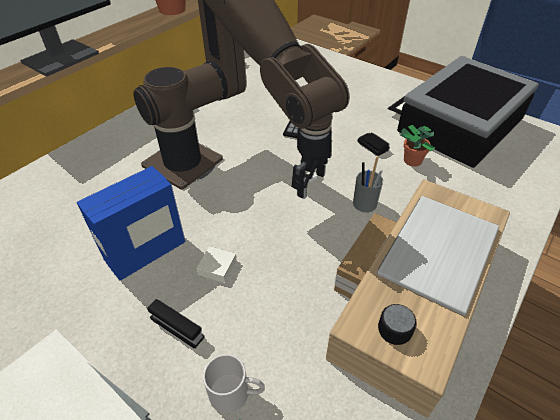

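The final view shows the carton lying square in the middle bay at (365,260), standing about 67 mm proud, which is within 45–80 mm. The pen pot, notes, stapler, mug and blue box are where they were, and the arm is clear of everything.

```bash
python3 -c "
from plant import *
print(sign_off())"
```

```text
the job is handed in; nothing more can be done
None
```

The carton is lying square in the middle bay, pressed against the cable box with about 16 N on the tool and standing about 67 mm proud; the arm is clear, nothing else was moved as far as I could see, and the job is handed in.

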